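# Show the double album case to the listing camera

## Robot

A 6-joint arm with a two-finger parallel gripper is mounted at the origin on the work surface. World frame = base frame: x ahead of the robot, y to its left, z up, the work surface at z = 0. Lengths are in m, angles in rad, forces in N, time in s.
With the tool pointing down it reaches from about 0.4 to 0.825 m from the base axis. Payload 7 kg.
Tool frame: the origin (TCP) lies at the very end of the fingers, on their centre line; the grasp point (between the pads) lies 19 mm behind it; y points along the fingers, x is the direction in which the jaws open and shut, and the axes are right-handed (so a half turn about y gives the same grasp; the last joint's range is limited). The gripper opens to 88 mm and grips with 3 to 60 N. Pads are 19 mm wide; open, the fingers measure 130 mm over their backs; the gripper's body (78 mm by 193 mm) begins 47 mm behind the grasp point.
Start: joints at [1.462, 0.359, 0.012, 0, -1.224, -0.288], TCP at [0.261, 0.623, 0.227] pointing down, gripper open.
Joint ranges: [-3.07, 3.07], [-1.43, 2.12], [-1.02, 1.25], [-3.03, 1.67], [-3.05, -0], [-3.03, 3.03]. Speed limits (rad/s): [2.39, 2.39, 3.01, 3.14, 3.14, 3.14].

## Interface

Orientations are given as [roll, pitch, yaw] about the fixed x, y, z axes, in that order (R = Rz(yaw) Ry(pitch) Rx(roll)).
In Python, from station import arm gives the robot as it stands.
- The arm moves only by the tool move_arm, never from a script. Its arguments are lists of equal length, an entry for each row: "jaw": the closure, from 0 (fully open) to 1 (shut); "offset": the shift along the tool's x, y, z in m, a list of three; "roll": the turn about the tool's y in rad. In form: {"jaw": [jaw, ...], "offset": [[dx, dy, dz], ...], "roll": [roll, ...]}. A call has 1 to 5 rows; each row shifts and turns the commanded pose from where the row before left it, along the tool's axes as they then stand; what a row does not reach is not made up. A row lasts 1/8 s, in which the tool goes at most 62.5 mm and 10.7 degrees, less where a joint would pass 70% of its speed; a pose out of reach is approached as far as the arm can. A call is refused whole if a number of a shift passes 0.0625 or a number of a turn 0.188, either way. A call with a gripper value outside its range is refused whole. The fingers move at their own pace and stop on an object; "grip_force" is the grip in N (left out, the last holds). Time passes only in rows, so rows that do not move let the fingers close. It gives the time, the measured TCP pose, the force and the opening at its end, in the units of the state.
- arm.get_state(): the state, without advancing time (a new reading comes with each control period).
- arm.grab_frame(name): name is "side" or "top" or "wrist"; returns a dict with "pixels" (420x560x3 uint8, blue, green, red), "fovy" (degrees; the focal length in pixels is half the picture's height over the tangent of half this angle, whatever the lens; pixels are square), "cx", "cy" (the principal point, pixels), "position" and "attitude" of the camera in the world; the wrist camera has in their place "hand_eye" (4x4, takes a point from camera to tool coordinates, whose origin is the TCP and whose axes are the tool frame's). Camera axes: x right, y down, z forward; pixel columns grow to the right and rows downward; lengths in m; the calibration is good to about 2 mm. The wrist camera is an equidistant fisheye: a pixel r from the principal point sees the ray r / f radians off the axis. A picture is of the moment at which its call begins: read the wrist's pose just before it. There is no depth.
- arm.job_done(): hands the job in, once; it reports no verdict.
Trained networks look in a picture, given as the dict that the camera call returned (one of the last four; its "shot" number tells which), for a name from the list of things; names that differ only in an ending like _2 or _b are one class to them, and where a whole thing is asked for, a point or a joint stands for the part that bears it (a point fixed in the world has none). Each returns a list of dicts, best first, with "p" (0 to 1); they miss things now and then, are a little off and sometimes report something else, mostly with a low value. They report only what shows in the picture. A call takes as long as a camera call. They do not tell look-alikes from the thing itself.
- arm.recognise(picture, thing): "position" ([x, y, z] in m, in world coordinates, good to about 4 mm: the middle of the surface that is visible of it).
- arm.landmark_of(picture, thing): "position" ([x, y, z] in m, in world coordinates, good to about 4 mm: a listed point, or the origin of a listed thing).
The state is a dict: "t": time; "q": joint angles; "qd": joint speeds; "joint_efforts": joint torques, N m; "eef_pos": TCP position; "ee_rot": TCP orientation; "force": force on the tool from outside, world axes, zero at the start; "moment": the same for the moment, N m; "width": finger opening in m.
Only numpy, scipy, OpenCV 4.12 (cv2) and the standard library are available. Lean on these libraries where they do the work, as an engineer would, in place of code of your own. Each camera call takes 0.05 s, during which the arm holds its last target.

## Task

Pull the rack's keeper knob fully out so that it clicks and stays out, then take the large square double CD case straight up out of its slot and show it to the shop's listing camera: in the air, centred in front of the lens and 16 cm from it, right way up as it stood in the rack with its bottom edge level, and leaned back so that its flat side is square to the lens. Finish while still holding it there, motionless; do not let go or put it down. Do not touch the camera, leave the keeper out, and leave the other two boxes and the things lying about on the counter where they are.

Things in the scene. Friction and masses are not known exactly. Their poses are not given: they have to be found in the camera images.
- rack: Fixed wooden rack, base 190 x 220 x 10 mm; origin on the counter under the middle of the middle slot, z up. Three slots at y = -64, 0, +64 mm, each along x: 146 long, 27 wide, floor 10 mm up, between 5 mm thick walls 55 mm high above the counter. Two steel posts at x = +82, y = -105 and +105 mm, 148 and 159 mm high, carry the keeper.
- keeper (a joint): Sliding steel keeper, m: 0 = home, 0.032 = fully out (stop); pulled along the rack's -y. Starts at 0 to 0.003. A bar 139 mm up whose three tabs (16 mm wide, 4 thick, rack x = 52 to 82 mm) lie 2 mm over the far end of the double case when home and block it; when out they stand between the slots. Detents at 0.003-0.009 and 0.017-0.023 take about 7 N to pass; then it stays.
- keeper_knob (a point): Centre of the keeper's knob: black, round, 26 mm in diameter, 22 mm long along the rack's y axis, at the -y end of the keeper, 139 mm above the counter, at rack x = +82, y = -160 mm when home (55 mm beyond the post). Free all round; can be pinched from above across its diameter. Moves with the keeper; axes parallel to the rack's.
- double_case: The double CD case to show: the largest box in the rack, black edges, dull grey sheets; 142 mm (x) by 24 mm thick (y) by 125 mm tall (z), 0.12 to 0.26 kg. Origin at the centre of its bottom edge, z up its height, y through its thickness (both sides alike). Stands in any one of the three slots with 1.5 mm play either side, top 135 mm above the counter.
- double_case_center (a point): Middle of the double CD case, 62.5 mm above its bottom edge; axes as the case.
- camera: Fixed stand of the listing camera; origin on the counter. Dark foot plate x -65 to 65, y -50 to 250, 8 mm thick; post 18 mm thick at y = -10; camera head on top (90 mm wide, up to 340 mm high). The camera looks along the stand's +y and 20 degrees down. A white 40 mm disc on the plate lies straight below the spot where the middle of the case belongs.
- lens (a point): Centre of the front glass of the camera, 269 mm above the counter. Its y axis is the viewing direction (out of the lens, 20 degrees below level), x is level, z is the camera's up (20 degrees off vertical).
- view_point (a point): The spot, 160 mm straight out from the lens along the viewing direction and 215 mm above the counter, where the middle of the case belongs. Axes as lens: the case's thickness (y) goes along this y, either way round, its height (z) along this z, so the top of the case leans 20 degrees away from the camera.
- cassette_box: Bystander in another slot: grey box 109 x 24 x 70 mm tall; origin at the centre of its underside.
- mini_box: Bystander in another slot: white box with brown sheets, 92 x 24 x 92 mm tall; origin at the centre of its underside.
- adapter: Bystander: flat aluminium puck (single-record centre adapter) 38 mm across, 12 mm high, on the counter near the robot; origin under its centre.
- record_brush: Bystander: wooden record brush 36 x 92 x 30 mm lying on the counter; origin under its centre.
Mind the look-alikes: they are no part of the job. What is shaped like the double_case but blue or yellow is not meant.

How it is judged:
By the outcome, as a careful person would: the job done as asked, in the order asked, and still so for the second after the job is handed in, while the arm keeps its last pose, push and grip.
It also fails if it takes over 53 s, if anything falls off the work surface, if the arm or the gripper's body presses on something with over 40 N, if the wrist force passes 120 N, or if a joint passes its speed limit or range.

## Working session

There is one attempt and no reset: what is moved stays moved. The work goes in short steps, Python scripts to look and compute and a tool call to move; the robot and the scene stay as the last step left them, time stands still between calls to the robot, and variables do not carry over. Pictures are saved under pics/ and viewed, and the job is handed in when it is done.

Besides the shell and the picture viewer there is one more tool, called after "Call:" as name([rows], argument=value, ...), one row to a line, values as JSON. move_arm: Moves the arm, as the interface text tells. Its arguments: {"type":"object","properties":{"jaw":{"type":"array","items":{"type":"number"}},"offset":{"type":"array","items":{"type":"array","items":{"type":"number"}}},"roll":{"type":"array","items":{"type":"number"}},"grip_force":{"type":"number"}},"required":["jaw","offset","roll"]}

```bash
ls; mkdir -p pics; cat > h.py <<'E'
from station import arm
import numpy as np, cv2
from scipy.spatial.transform import Rotation as R
def snap(n,f):
    p=arm.grab_frame(n); cv2.imwrite('pics/'+f,p['pixels']); return p
E
python3 - <<'E'
from h import *
s=arm.get_state(); print(s)
for n in ['side','top','wrist']:
    p=snap(n,n+'0.png'); print(n,{k:v for k,v in p.items() if k!='pixels'})
    for t in ['double_case','double_case_center','keeper_knob','rack','camera','lens','cassette_box','mini_box','adapter','record_brush']:
        print(t,[(np.round(d['position'],3).tolist(),round(d['p'],2)) for d in arm.landmark_of(p,t)][:3])
E
```

```text
pics
{'t': 0.0, 'q': array([ 1.46211146e+00,  3.59371641e-01,  1.10617687e-02, -3.51009758e-04,
       -1.22410995e+00, -2.88117766e-01]), 'qd': array([-0.00032575, -0.00132597,  0.00041096, -0.00087555, -0.00018275,
       -0.0002765 ]), 'joint_efforts': array([-1.94982560e-03, -5.82724822e+01,  2.93057334e+01,  6.99737146e+00,
        6.99433978e-03, -1.47049059e-04]), 'eef_pos': array([0.26069231, 0.6220919 , 0.22563367]), 'ee_rot': array([-1.57065134e+00, -1.65034078e-03, -1.96771861e+00]), 'force': array([-0.62728712, -0.5739377 ,  0.09282566]), 'moment': array([ 0.0535007 ,  0.01343636, -0.00110809]), 'width': 0.08752173630994096}
side {'fovy': 54.19318179363445, 'cx': 280.08690932595806, 'cy': 212.03763046861212, 'position': array([ 0.16670181, -1.02390764,  0.91188698]), 'attitude': array([-2.14623862, -0.01494543, -0.27965079]), 'shot': 1}
double_case [([0.282, 0.558, 0.003], 0.96), ([0.5, 0.178, 0.008], 0.94), ([0.29, 0.35, 0.006], 0.73)]
double_case_center [([0.296, 0.349, 0.061], 0.91), ([0.495, 0.179, 0.072], 0.62), ([0.289, 0.555, 0.062], 0.62)]
keeper_knob [([0.544, 0.
[... 1078 characters left out ...]
ist {'fovy': 65.70646984690485, 'cx': 276.63452541147143, 'cy': 215.47007093596758, 'hand_eye': array([[ 9.99999837e-01,  3.61692209e-04,  4.42171651e-04,
        -1.96779335e-04],
       [-3.18595876e-04, -2.89361204e-01,  9.57219929e-01,
        -1.58778633e-01],
       [ 4.74166312e-04, -9.57219913e-01, -2.89361042e-01,
         7.97383021e-02],
       [ 0.00000000e+00,  0.00000000e+00,  0.00000000e+00,
         1.00000000e+00]]), 'shot': 3}
double_case [([0.286, 0.56, -0.0], 0.78), ([0.291, 0.348, -0.002], 0.57)]
double_case_center [([0.293, 0.346, 0.064], 0.97), ([0.288, 0.555, 0.061], 0.65)]
keeper_knob []
rack []
camera []
lens []
cassette_box []
mini_box []
adapter []
record_brush []
```

View pics/side0.png

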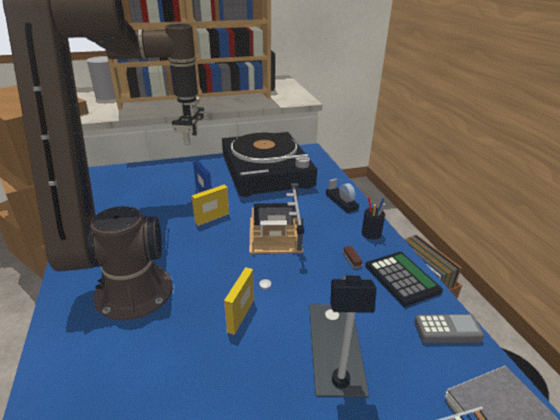

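View pics/top0.png

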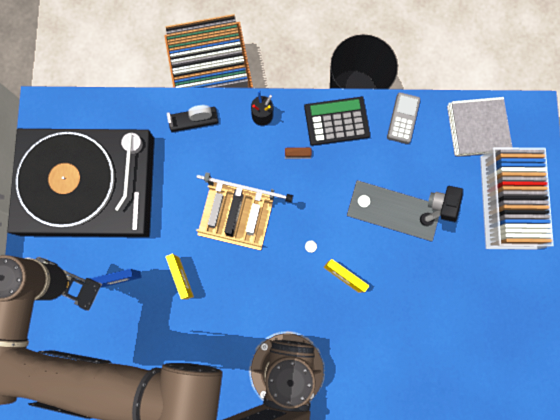

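View pics/wrist0.png

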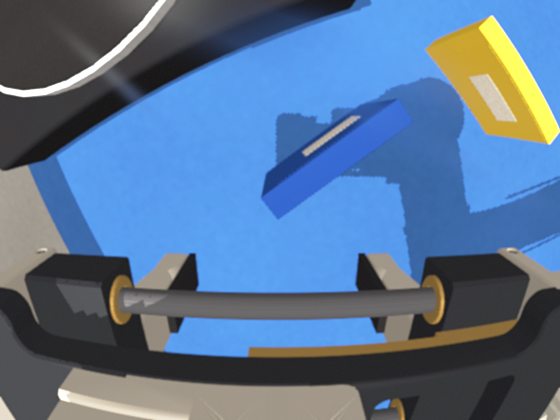

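```bash
python3 - <<'E'
from h import *
a=cv2.imread('pics/top0.png')[150:270,180:320]; b=cv2.imread('pics/side0.png')[170:270,230:330]
cv2.imwrite('pics/c1.png',np.hstack([cv2.resize(a,(420,360),interpolation=2),cv2.resize(b,(360,360),interpolation=2)]))
a=cv2.imread('pics/top0.png')[160:260,330:480]; b=cv2.imread('pics/side0.png')[260:410,290:400]
cv2.imwrite('pics/c2.png',np.hstack([cv2.resize(a,(500,333),interpolation=2),cv2.resize(b,(244,333),interpolation=2)]))
E
```

```text
(no output)
```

View pics/c1.png

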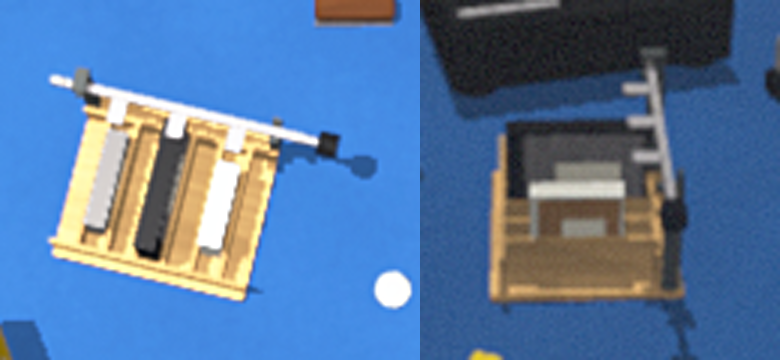

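View pics/c2.png

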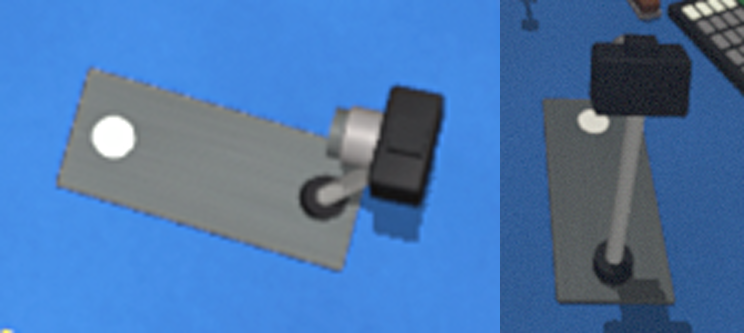

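The black double case in the rack's middle slot is the target: top (234,212), side (272,212). The look-alikes are blue at top (115,277) and yellow at top (178,276) and (347,275). The crop confirms the black one stands under the keeper's middle tab.

Next I'll measure the rack and stand, and write a planner that gives tool-frame moves.

```bash
cat >> h.py <<'E'
def euler(e): return R.from_euler('xyz',e)
def ray(p,u,v):
    f=210/np.tan(np.radians(p['fovy']/2)); d=np.array([(u-p['cx'])/f,(v-p['cy'])/f,1.0])
    return np.array(p['position']), euler(p['attitude']).apply(d)
def atz(p,u,v,z):
    o,d=ray(p,u,v); return o+d*(z-o[2])/d[2]
def proj(p,X):
    f=210/np.tan(np.radians(p['fovy']/2)); c=euler(p['attitude']).inv().apply(np.asarray(X)-p['position'])
    return np.array([p['cx']+f*c[...,0]/c[...,2],p['cy']+f*c[...,1]/c[...,2]]).T
def wray(p,s,u,v):
    f=210/np.tan(np.radians(p['fovy']/2)); 
    dx,dy=u-p['cx'],v-p['cy']; r=np.hypot(dx,dy); th=r/f
    d=np.array([np.sin(th)*dx/r,np.sin(th)*dy/r,np.cos(th)]) if r>0 else np.array([0,0,1.])
    H=p['hand_eye']; E=euler(s['ee_rot'])
    return s['eef_pos']+E.apply(H[:3,3]), E.apply(H[:3,:3]@d)
def watz(p,s,u,v,z):
    o,d=wray(p,s,u,v); return o+d*(z-o[2])/d[2]
def wproj(p,s,X):
    f=210/np.tan(np.radians(p['fovy']/2)); H=p['hand_eye']; E=euler(s['ee_rot'])
    c=H[:3,:3].T@(E.inv().apply(np.asarray(X)-s['eef_pos'])-H[:3,3])
    th=np.arctan2(np.hypot(c[0],c[1]),c[2]); k=f*th/np.hypot(c[0],c[1]); return p['cx']+k*c[0],p['cy']+k*c[1]
def plan(P,yaw_deg,n,nd=3,turn_n=None):
    s=arm.get_state(); p=s['eef_pos'].copy(); r=euler(s['ee_rot'])
    y0=np.arctan2(*r.as_matrix()[[1,0],0]); dy=(np.radians(yaw_deg)-y0+np.pi)%(2*np.pi)-np.pi
    turn_n=turn_n or n; offs=[];rl=[];p0=p.copy();P=np.array(P)
    for k in range(n):
        o=np.round(r.inv().apply(p0+(P-p0)*(k+1)/n-p),4); p=p+r.apply(o)
        t=round(-dy/turn_n,4) if k<turn_n else 0.0; r=r*R.from_rotvec([0,t,0]); offs.append(o.tolist()); rl.append(t)
    for i in range(0,n,5): print(offs[i:i+5],rl[i:i+5])
def st():
    s=arm.get_state(); r=euler(s['ee_rot']).as_matrix()
    print('t',round(s['t'],2),'q',np.round(s['q'],3),'pos',np.round(s['eef_pos'],4),'yaw',round(np.degrees(np.arctan2(r[1,0],r[0,0])),2),'fing',np.round(r[:,1],4),'x',np.round(r[:,0],4),'F',np.round(s['force'],1),'w',round(s['width'],4))
    open('log.txt','a').write(repr((s['q'].tolist(),s['eef_pos'].tolist(),s['ee_rot'].tolist()))+'\n')
    return s
E
python3 - <<'E'
from h import *
st()
for n in ['top','side']:
    p=snap(n,n+'1.png')
    hsv=p['pixels'].astype(int)
    w=(hsv.min(2)>190).astype(np.uint8)
    nn,l,s,c=cv2.connectedComponentsWithStats(w)
    for i in range(1,nn):
        if 15<s[i,4]<400: 
            print(n,c[i].round(1),s[i,4],np.round(atz(p,*c[i],0.008),4))
    g=p['pixels']
plan([0.544,0.0,0.24],167,13,turn_n=10)
E
```

```text
t 1.65 q [ 1.462  0.359  0.012 -0.    -1.224 -0.288] pos [0.2609 0.6225 0.2266] yaw -112.74 fing [-0. -0. -1.] x [-0.3865 -0.9223  0.    ] F [ 0.4 -0.1 -0.5] w 0.0878
top [204.7  48.6] 147 [1.1086 0.2987 0.008 ]
top [205.5  54.4] 148 [1.0866 0.2951 0.008 ]
top [208.1  64.3] 311 [1.0488 0.2847 0.008 ]
top [210.5  80.4] 152 [0.9882 0.2746 0.008 ]
top [406.9 104.9] 325 [ 0.9043 -0.4173  0.008 ]
top [462.8 117.9] 364 [ 0.8589 -0.6107  0.008 ]
top [197.5 109.5] 124 [0.8797 0.3169 0.008 ]
top [168.5 117.3] 27 [0.85   0.4172 0.008 ]
top [316.5 118.8] 41 [ 0.8501 -0.1001  0.008 ]
top [401.5 127.2] 325 [ 0.8226 -0.3959  0.008 ]
top [317.4 124.9] 39 [ 0.8277 -0.1031  0.008 ]
top [318.4 130.9] 39 [ 0.806  -0.1065  0.008 ]
top [319.4 137.1] 41 [ 0.7839 -0.11    0.008 ]
top [525.3 169.3] 184 [ 0.6763 -0.8154  0.008 ]
top [200.  176.6] 21 [0.6388 0.3001 0.008 ]
top [243.9 189. ] 375 [0.597  0.1489 0.008 ]
top [547.6 189.4] 17 [ 0.607  -0.8866  0.008 ]
top [135.  210.5] 160 [0.5183 0.5165 0.008 ]
top [214.5 209.5] 211 [0.5249 0.2472 0.008 ]
top [363.5 200.5] 121 [ 0.5613 -0.2586  0.008 ]
top [549.2
[... 367 characters left out ...]
[273.8 222.1] 66 [0.5207 0.2485 0.008 ]
side [264.6 283.2] 56 [ 0.4012 -0.0769  0.008 ]
side [331.3 314.4] 78 [ 0.5574 -0.2563  0.008 ]
[[0.0357, -0.001, 0.0386], [0.0301, -0.0011, 0.0432], [0.0236, -0.001, 0.047], [0.0169, -0.001, 0.0498], [0.0098, -0.0011, 0.0517]] [np.float64(0.1401), np.float64(0.1401), np.float64(0.1401), np.float64(0.1401), np.float64(0.1401)]
[[0.0024, -0.001, 0.0526], [-0.0049, -0.001, 0.0523], [-0.0121, -0.0011, 0.0512], [-0.0192, -0.001, 0.049], [-0.0259, -0.001, 0.0458]] [np.float64(0.1401), np.float64(0.1401), np.float64(0.1401), np.float64(0.1401), np.float64(0.1401)]
[[-0.032, -0.0011, 0.0418], [-0.032, -0.001, 0.0417], [-0.032, -0.001, 0.0418]] [0.0, 0.0, 0.0]
```

```bash
python3 - <<'E'
import cv2
a=cv2.imread('pics/top1.png')[165:250,340:470]; cv2.imwrite('pics/c3.png',cv2.resize(a,None,fx=6,fy=6,interpolation=2))
a=cv2.imread('pics/side1.png')[270:400,300:390]; cv2.imwrite('pics/c4.png',cv2.resize(a,None,fx=4.5,fy=4.5,interpolation=2))
E
```

```text
(no output)
```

View pics/c3.png

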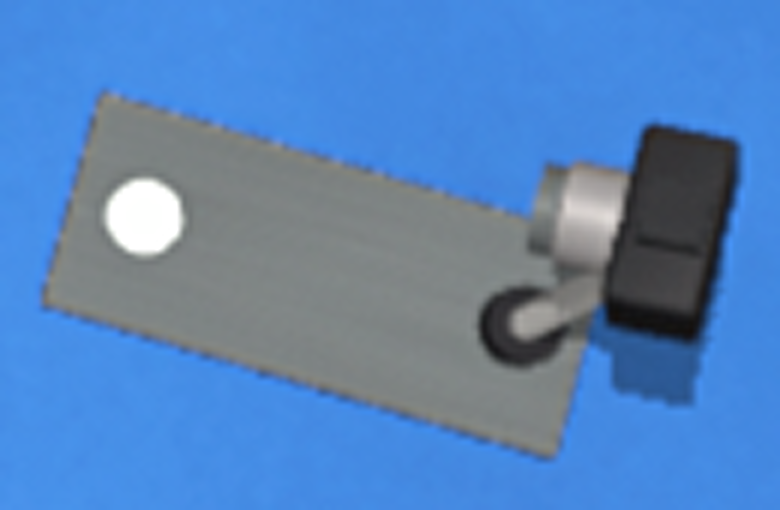

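View pics/c4.png

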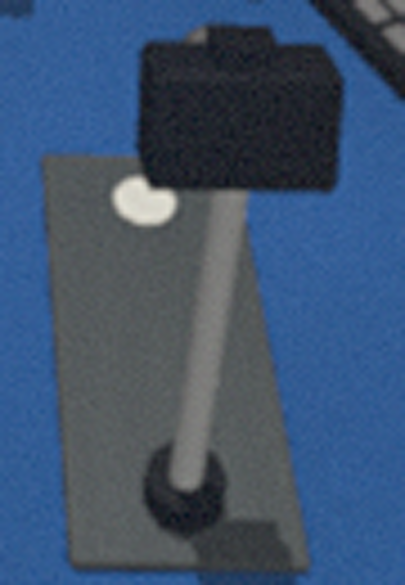

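```bash
python3 - <<'E'
from h import *
p=arm.grab_frame('top')
c=[atz(p,340+u/6,165+v/6,0.008) for u,v in [(103,92),(43,303),(556,458)]]
d=c[1]-c[2]; print(np.round(c,4), np.degrees(np.arctan2(d[1],d[0])),np.linalg.norm(d)); e=c[0]-c[1]; print(np.degrees(np.arctan2(e[1],e[0])),np.linalg.norm(e))
E
```

```text
[[ 0.6314 -0.2382  0.008 ]
 [ 0.5091 -0.2022  0.008 ]
 [ 0.4245 -0.4876  0.008 ]] 73.48475458820931 0.2975975404430136
-16.380758387860244 0.12744590149633783
```

Call:
move_arm([
  [0.0357,-0.001,0.0386],
  [0.0301,-0.0011,0.0432],
  [0.0236,-0.001,0.047],
  [0.0169,-0.001,0.0498],
  [0.0098,-0.0011,0.0517],
], jaw=[0,0,0,0,0], roll=[0.14,0.14,0.14,0.14,0.14])

```text
t: 2.42
eef_pos: [0.3703, 0.3816, 0.2321]
ee_rot: [-1.571, 0.001, -2.672]
force: [0.5, 0.2, 0.5]
width: 0.0875
```

```bash
python3 - <<'E'
from h import *
st(); plan([0.544,0.0,0.24],167,8,turn_n=6)
E
```

```text
t 2.42 q [ 1.169  0.118 -0.295  0.    -1.157 -0.7  ] pos [0.3703 0.3816 0.2321] yaw -153.09 fing [ 4.e-04  5.e-04 -1.e+00] x [-8.917e-01 -4.526e-01 -5.000e-04] F [0.5 0.2 0.5] w 0.0875
[[0.0022, -0.001, 0.0524], [-0.0038, -0.001, 0.0522], [-0.0099, -0.001, 0.0515], [-0.0158, -0.001, 0.05], [-0.0214, -0.001, 0.0478]] [np.float64(0.1161), np.float64(0.1161), np.float64(0.1161), np.float64(0.1161), np.float64(0.1161)]
[[-0.0269, -0.0011, 0.045], [-0.0319, -0.001, 0.0416], [-0.0318, -0.001, 0.0415]] [np.float64(0.1161), 0.0, 0.0]
```

Call:
move_arm([
  [0.0022,-0.001,0.0524],
  [-0.0038,-0.001,0.0522],
  [-0.0099,-0.001,0.0515],
  [-0.0158,-0.001,0.05],
  [-0.0214,-0.001,0.0478],
], jaw=[0,0,0,0,0], roll=[0.116,0.116,0.116,0.116,0.116])

```text
t: 3.05
eef_pos: [0.48, 0.1436, 0.2372]
ee_rot: [-1.571, 0.001, 3.032]
force: [0.8, 0.9, 0.3]
width: 0.0872
```

```bash
python3 - <<'E'
from h import *
s=st(); plan([0.544,0.0,0.24],167,4,turn_n=2)
s=arm.get_state(); p=snap('wrist','w2.png')
for t in ['keeper_knob','double_case','double_case_center','rack','view_point','lens']:
    print(t,[(np.round(d['position'],3).tolist(),round(d['p'],2)) for d in arm.landmark_of(p,t)][:3])
E
```

```text
t 3.05 q [ 0.684  0.061 -0.347  0.    -1.162 -0.793] pos [0.48   0.1436 0.2372] yaw 173.73 fing [ 9.e-04  6.e-04 -1.e+00] x [-9.940e-01  1.093e-01 -8.000e-04] F [0.8 0.9 0.3] w 0.0872
[[-0.0198, -0.0007, 0.0339], [-0.0218, -0.0007, 0.0327], [-0.0237, -0.0007, 0.0314], [-0.0237, -0.0007, 0.0314]] [np.float64(0.0587), np.float64(0.0587), 0.0, 0.0]
keeper_knob [([0.534, 0.001, 0.14], 0.73), ([0.489, 0.175, 0.075], 0.59)]
double_case []
double_case_center [([0.492, 0.178, 0.072], 0.64)]
rack [([0.5, 0.179, 0.0], 0.59)]
view_point []
lens [([0.514, 0.24, 0.01], 0.21)]
```

View pics/w2.png

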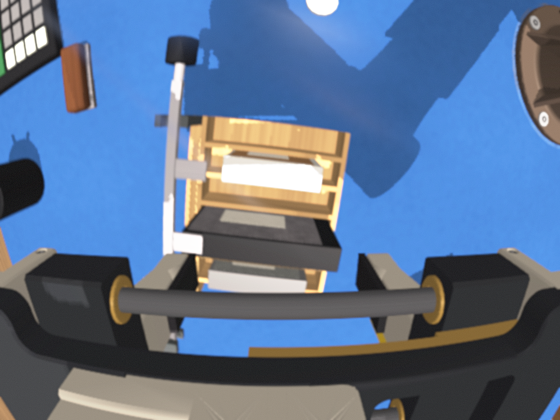

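Call:
move_arm([
  [-0.0198,-0.0007,0.0339],
  [-0.0218,-0.0007,0.0327],
  [-0.0237,-0.0007,0.0314],
  [-0.0237,-0.0007,0.0314],
  [0,0,0],
], jaw=[0.1,0.1,0.1,0.1,0.1], roll=[0.059,0.059,0,0,0])

```text
t: 4.03
eef_pos: [0.5445, 0.0011, 0.2392]
ee_rot: [-1.57, -0.0, 2.917]
force: [-0.5, 1.4, -0.4]
width: 0.0791
```

```bash
python3 - <<'E'
from h import *
s=st()
s=arm.get_state(); p=snap('wrist','w3.png')
cv2.imwrite('pics/w2c.png',cv2.resize(cv2.imread('pics/w2.png')[20:320,140:380],None,fx=2,fy=2,interpolation=2))
for t in ['keeper_knob','double_case_center','rack']:
    print(t,[(np.round(d['position'],3).tolist(),round(d['p'],2)) for d in arm.landmark_of(p,t)][:3])
E
```

```text
t 4.03 q [ 0.362  0.136 -0.257  0.    -1.178 -0.587] pos [0.5445 0.0011 0.2392] yaw 167.14 fing [-6.e-04 -4.e-04 -1.e+00] x [-9.749e-01  2.226e-01  5.000e-04] F [-0.5  1.4 -0.4] w 0.0791
keeper_knob [([0.54, -0.002, 0.139], 0.56)]
double_case_center [([0.491, 0.179, 0.072], 0.58)]
rack []
```

View pics/w3.png

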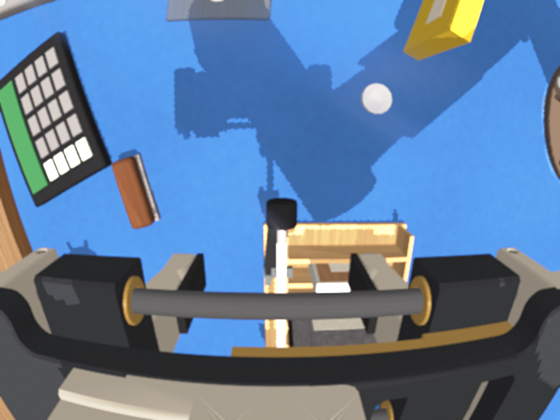

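View pics/w2c.png

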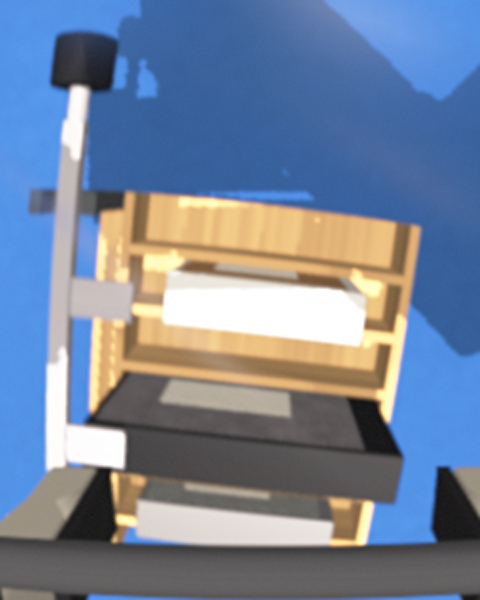

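```bash
cat > m.py <<'E'
from h import *
def tri(rs):
    A=np.zeros((3,3));b=np.zeros(3)
    for o,d in rs:
        d=d/np.linalg.norm(d);M=np.eye(3)-np.outer(d,d);A+=M;b+=M@o
    X=np.linalg.solve(A,b); return X,[np.linalg.norm(np.cross(X-o,d/np.linalg.norm(d))) for o,d in rs]
s2=dict(eef_pos=np.array([0.48,0.1436,0.2372]),ee_rot=np.array([-1.571,0.001,3.032]))
E
python3 - <<'E'
from m import *
s=st(); p=arm.grab_frame('wrist')
print(tri([wray(p,s2,182.5,51),wray(p,s,281.5,214)]))
for u,v in [(130,427),(402,458),(399,479),(397,500),(130,468)]:
    print(np.round(watz(p,s2,140+u/2,20+v/2,0.135),4))
top=arm.grab_frame('top'); print(proj(top,np.array([[0.544,0.001,0.139]])))
cv2.imwrite('pics/t4.png',cv2.resize(top['pixels'][160:260,190:310],None,fx=6,fy=6,interpolation=2))
E
```

```text
t 4.22 q [ 0.366  0.134 -0.259 -0.    -1.178 -0.588] pos [0.5437 0.0029 0.2396] yaw 167.26 fing [-0.e+00  1.e-04 -1.e+00] x [-9.754e-01  2.205e-01  1.000e-04] F [-0.5  0.6 -0.1] w 0.0789
(array([5.39853241e-01, 1.91436625e-04, 1.44916964e-01]), [np.float64(0.0005491304879205608), np.float64(0.0005491304879205721)])
[0.545  0.1534 0.135 ]
[0.4285 0.1806 0.135 ]
[0.4302 0.1907 0.135 ]
[0.4315 0.2011 0.135 ]
[0.5487 0.1725 0.135 ]
[[288.5466385 197.2603469]]
```

View pics/t4.png

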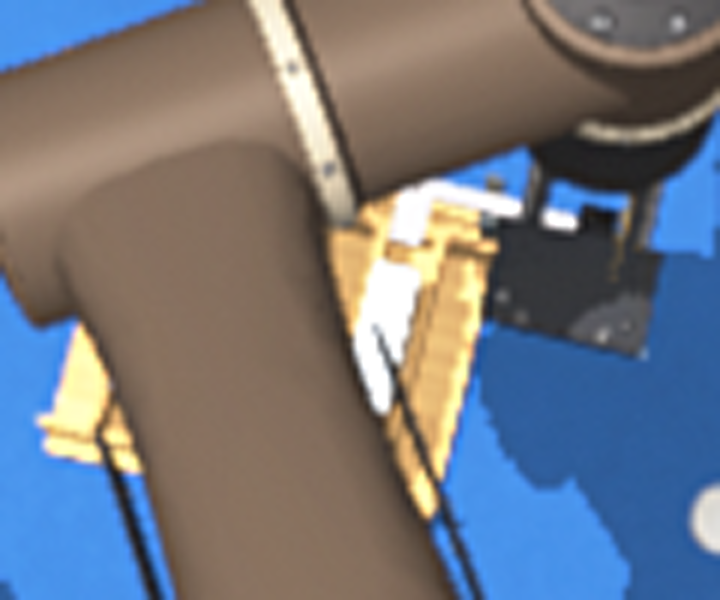

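```bash
python3 - <<'E'
from h import *
plan([0.541,0.0,0.121],166.7,4)
E
```

```text
[[0.0005, 0.0297, 0.0008], [0.0005, 0.0297, 0.0009], [0.0005, 0.0296, 0.0008], [0.0005, 0.0297, 0.0009]] [np.float64(0.0025), np.float64(0.0025), np.float64(0.0025), np.float64(0.0025)]
```

Call:
move_arm([
  [0.0005,0.0297,0.0008],
  [0.0005,0.0297,0.0008],
  [0.0005,0.0297,0.0008],
  [0.0005,0.0297,0.0008],
  [0,0,0],
], jaw=[0.1,0.1,0.2,0.3,0.4], roll=[0.0025,0.0025,0.0025,0.0025,0])

```text
t: 4.95
eef_pos: [0.5396, -0.0007, 0.1191]
ee_rot: [-1.569, -0.004, 2.908]
force: [-0.6, 0.1, 0.9]
width: 0.0568
```

```bash
python3 - <<'E'
from h import *
s=st(); p=snap('wrist','w5.png')
p=arm.grab_frame('side'); cv2.imwrite('pics/s5.png',cv2.resize(p['pixels'][190:270,250:350],None,fx=6,fy=6,interpolation=2))
E
```

```text
t 4.95 q [ 0.362  0.237 -0.428 -0.    -0.909 -0.595] pos [ 0.5396 -0.0007  0.1191] yaw 166.64 fing [-0.004  -0.0012 -1.    ] x [-0.9729  0.2311  0.0036] F [-0.6  0.1  0.9] w 0.0568
```

View pics/w5.png

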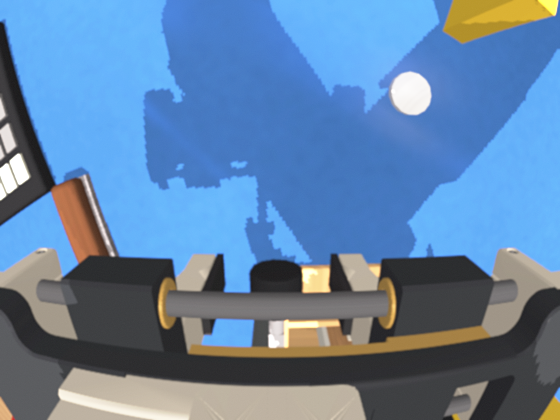

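View pics/s5.png

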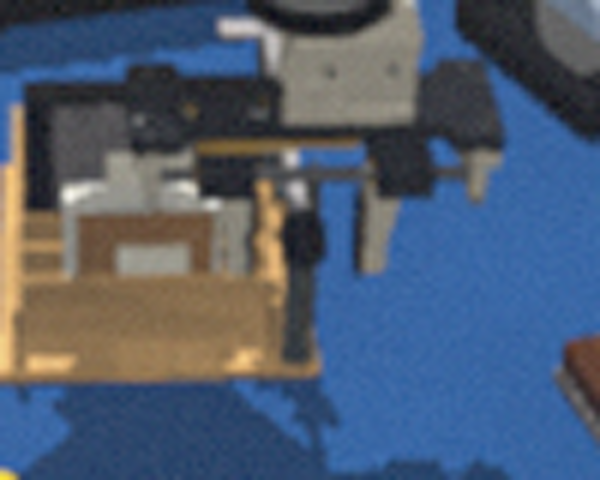

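Call:
move_arm([
  [0,0,0],
  [0,0,0],
  [0,0,0],
  [0,0,0],
  [0,0,0],
], jaw=[0.85,0.85,0.85,0.85,0.85], roll=[0,0,0,0,0], grip_force=45)

```text
t: 5.68
eef_pos: [0.5401, -0.0011, 0.1211]
ee_rot: [-1.57, -0.002, 2.907]
force: [-6.3, 1.4, 6.2]
width: 0.025
```

```bash
python3 - <<'E'
from h import *
st()
E
```

```text
t 5.67 q [ 0.361  0.234 -0.427 -0.001 -0.911 -0.594] pos [ 0.5401 -0.0011  0.1211] yaw 166.58 fing [-1.7e-03 -1.0e-04 -1.0e+00] x [-0.9727  0.2321  0.0016] F [-6.3  1.4  6.2] w 0.025
```

Call:
move_arm([
  [0,0,0.006],
  [0,0,0.007],
  [0,0,0.007],
  [0,0,0.007],
  [0,0,0.005],
], jaw=[0.85,0.85,0.85,0.85,0.85], roll=[0,0,0,0,0])

```text
t: 6.3
eef_pos: [0.5338, -0.0296, 0.1211]
ee_rot: [-1.576, 0.0, 2.907]
force: [-6.3, 32.8, 7.3]
width: 0.0252
```

Call:
move_arm([
  [0,0,0.002],
  [0,0,0],
], jaw=[0.85,0.85], roll=[0,0])

```text
t: 6.55
eef_pos: [0.5338, -0.0295, 0.1212]
ee_rot: [-1.578, 0.001, 2.907]
force: [-6.0, 26.7, 6.4]
width: 0.0253
```

```bash
python3 - <<'E'
from h import *
st()
p=arm.grab_frame('side'); cv2.imwrite('pics/s6.png',cv2.resize(p['pixels'][190:270,250:350],None,fx=6,fy=6,interpolation=2))
E
```

```text
t 6.55 q [ 0.307  0.224 -0.438 -0.007 -0.904 -0.537] pos [ 0.5338 -0.0295  0.1212] yaw 166.58 fing [ 0.0023  0.0066 -1.    ] x [-9.727e-01  2.321e-01 -7.000e-04] F [-6.  26.7  6.4] w 0.0253
```

View pics/s6.png

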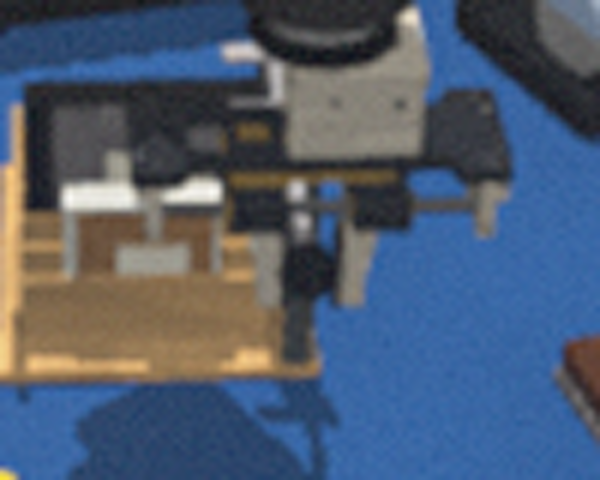

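Call:
move_arm([
  [0,0,0],
  [0,0,0],
  [0,-0.04,0],
  [0,-0.05,0],
  [0,-0.04,0],
], jaw=[0.35,0.35,0.35,0.35,0.35], roll=[0,0,0,0,0])

```text
t: 7.22
eef_pos: [0.5335, -0.0347, 0.2528]
ee_rot: [-1.571, 0.001, 2.907]
force: [1.8, 0.7, -0.5]
width: 0.0562
```

```bash
python3 - <<'E'
from h import *
st(); print(arm.get_state()['moment'])
p=arm.grab_frame('side'); cv2.imwrite('pics/s7.png',cv2.resize(p['pixels'][190:270,250:350],None,fx=6,fy=6,interpolation=2))
print(np.load if 0 else '')
plan([0.497,0.176,0.29],-103.3,6,turn_n=10)
plan([0.497,0.176,0.29],-103.3,11)
for l in open('log.txt'):
    q,p,e=eval(l); print(np.round(q,3),np.round(p,3),round(np.hypot(p[0],p[1]),4), round(np.degrees(q[0]-np.arctan2(p[1],p[0])),2))
E
```

```text
t 7.22 q [ 3.020e-01  1.100e-01 -2.570e-01  1.000e-03 -1.204e+00 -5.370e-01] pos [ 0.5335 -0.0347  0.2528] yaw 166.56 fing [ 1.1e-03 -4.0e-04 -1.0e+00] x [-0.9726  0.2325 -0.0011] F [ 1.8  0.7 -0.5] w 0.0562
[ 0.1157742  -0.19195819 -0.03698961]

[[0.0144, -0.0053, -0.0327], [0.0091, -0.0054, -0.0345], [0.0036, -0.0053, -0.0356], [-0.002, -0.0054, -0.0356], [-0.0076, -0.0053, -0.0349]] [np.float64(-0.1572), np.float64(-0.1572), np.float64(-0.1572), np.float64(-0.1572), np.float64(-0.1572)]
[[-0.013, -0.0053, -0.0333]] [np.float64(-0.1572)]
[[0.0079, -0.0029, -0.0178], [0.0052, -0.0029, -0.0188], [0.0025, -0.0029, -0.0193], [-0.0003, -0.0029, -0.0195], [-0.003, -0.003, -0.0192]] [np.float64(-0.143), np.float64(-0.143), np.float64(-0.143), np.float64(-0.143), np.float64(-0.143)]
[[-0.0058, -0.0029, -0.0187], [-0.0083, -0.0029, -0.0176], [-0.0108, -0.0029, -0.0162], [-0.013, -0.0029, -0.0145], [-0.0149, -0.0029, -0.0126]] [np.float64(-0.143), np.float64(-0.143), np.float64(-0.143), np.float64(-0.143), np.float64(-0.143)]
[[-0.0165, -0.0029, -0.0102]] [np.float64(-0.143)]
[ 1.462  0.359  0.012 -0.    -1.224 -0.288] [0.261 0.623 0.227] 0.675 16.51
[ 1.169  0.118 -0.295  0.    -1.157 -0.7  ] [0.37  0.382 0.232] 0.5317 21.15
[ 0.684  0.061 -0.347  0.    -1.162 -0.793] [0.48  0.144 0.237] 0.501 22.52
[ 0.362  0.136 -0.257  0.    -1.178 -0.587] [0.544 0.001 0.239] 0.5445 20.63
[ 0.366  0.134 -0.259 -0.    -1.178 -0.588] [0.544 0.003 0.24 ] 0.5437 20.65
[ 0.362  0.237 -0.428 -0.    -0.909 -0.595] [ 0.54  -0.001  0.119] 0.5396 20.81
[ 0.361  0.234 -0.427 -0.001 -0.911 -0.594] [ 0.54  -0.001  0.121] 0.5401 20.78
[ 0.307  0.224 -0.438 -0.007 -0.904 -0.537] [ 0.534 -0.03   0.121] 0.5347 20.78
[ 3.020e-01  1.100e-01 -2.570e-01  1.000e-03 -1.204e+00 -5.370e-01] [ 0.534 -0.035  0.253] 0.5347 21.05
```

View pics/s7.png

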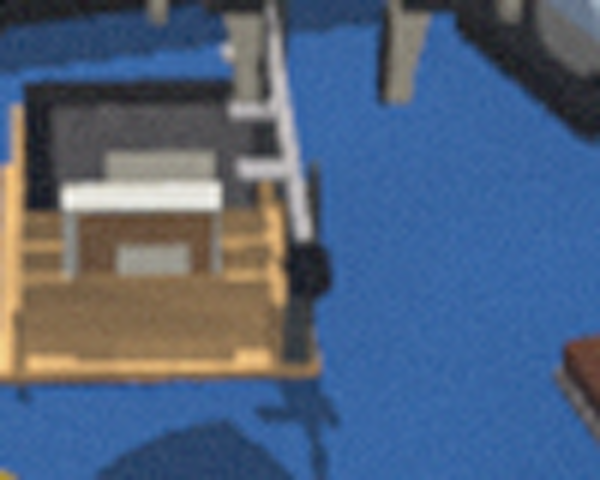

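Call:
move_arm([
  [0.0079,0,-0.0178],
  [0.0052,0,-0.0188],
  [0.0025,0,-0.0193],
  [-0.0003,0,-0.0195],
  [-0.003,0,-0.0192],
], jaw=[0.35,0.35,0.35,0.35,0.35], roll=[-0.143,-0.143,-0.143,-0.143,-0.143])

```text
t: 7.9
eef_pos: [0.5157, 0.0618, 0.2505]
ee_rot: [-1.571, -0.0, -2.657]
force: [-0.0, 0.1, 0.2]
width: 0.0566
```

Call:
move_arm([
  [-0.0058,0,-0.0187],
  [-0.0083,0,-0.0176],
  [-0.0108,0,-0.0162],
  [-0.013,0,-0.0145],
  [-0.0149,0,-0.0126],
], jaw=[0.35,0.35,0.35,0.35,0.35], roll=[-0.143,-0.143,-0.143,-0.143,-0.143])

```text
t: 8.52
eef_pos: [0.4982, 0.1577, 0.2505]
ee_rot: [-1.571, -0.0, -1.942]
force: [0.4, 0.3, -0.1]
width: 0.0568
```

```bash
python3 - <<'E'
from h import *
s=st(); s=arm.get_state(); p=snap('wrist','w8.png'); import pickle; pickle.dump((p,s),open('w8.pkl','wb'))
plan([0.497,0.176,0.25],-103.3,2)
for t in ['double_case_center','double_case','rack']:
    print(t,[(np.round(d['position'],3).tolist(),round(d['p'],2)) for d in arm.landmark_of(p,t)][:3])
E
```

```text
t 8.53 q [ 0.683  0.091 -0.283  0.    -1.197  0.517] pos [0.4982 0.1577 0.2505] yaw -111.24 fing [-1.e-04 -5.e-04 -1.e+00] x [-3.623e-01 -9.320e-01  5.000e-04] F [ 0.4  0.3 -0.1] w 0.0568
[[-0.0076, 0.0003, -0.0035], [-0.0078, 0.0002, -0.0031]] [np.float64(-0.0656), np.float64(-0.0656)]
double_case_center [([0.299, -0.183, 0.061], 0.59), ([0.488, 0.176, 0.071], 0.57)]
double_case [([0.303, -0.184, -0.0], 0.87), ([0.498, 0.176, 0.009], 0.56)]
rack [([0.5, 0.179, -0.003], 0.91)]
```

View pics/w8.png

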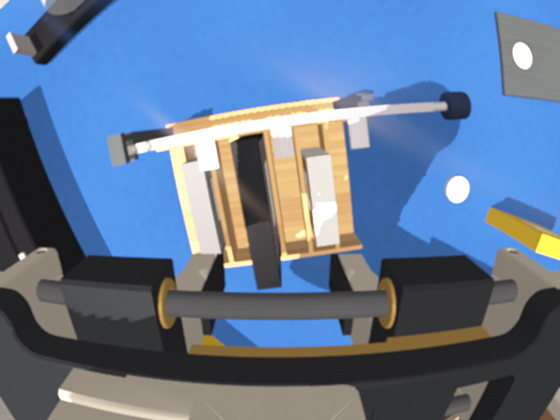

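```bash
python3 - <<'E'
from h import *
a=cv2.imread('pics/w8.png')[120:300,200:320]; a=np.clip(a.astype(float)*1.5,0,255).astype(np.uint8); cv2.imwrite('pics/w8c.png',cv2.resize(a,None,fx=3.3,fy=3.3,interpolation=2))
E
```

```text
(no output)
```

View pics/w8c.png

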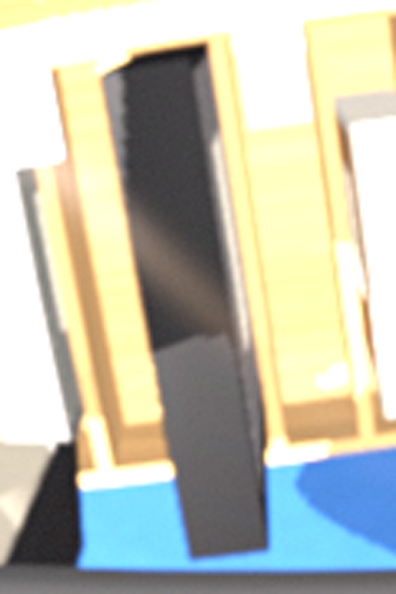

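```bash
python3 - <<'E'
from h import *
import pickle; p,s=pickle.load(open('w8.pkl','rb'))
for u,v in [(192,555),(267,548),(155,340),(240,340),(127,130),(213,130),(118,62),(203,48)]:
    print(np.round(watz(p,s,200+u/3.3,120+v/3.3,0.135),4))
E
```

```text
[0.4335 0.2018 0.135 ]
[0.4278 0.1806 0.135 ]
[0.4982 0.1859 0.135 ]
[0.49   0.1646 0.135 ]
[0.5533 0.171  0.135 ]
[0.5451 0.1504 0.135 ]
[0.5705 0.1665 0.135 ]
[0.5657 0.145  0.135 ]
```

```bash
python3 - <<'E'
from h import *
plan([0.499,0.174,0.20],-104,2)
E
```

```text
[[-0.0079, 0.0252, -0.0027], [-0.0081, 0.0253, -0.0022]] [np.float64(-0.0662), np.float64(-0.0662)]
```

Call:
move_arm([
  [-0.008,0.025,-0.0027],
  [-0.008,0.025,-0.0022],
  [0,0,0],
], jaw=[0.52,0.52,0.52], roll=[-0.0645,-0.0645,0])

```text
t: 9.1
eef_pos: [0.4982, 0.1732, 0.1991]
ee_rot: [-1.573, -0.003, -1.819]
force: [-1.2, -0.5, 0.6]
width: 0.0424
```

```bash
python3 - <<'E'
from h import *
s=st();plan([0.499,0.174,0.097],-104,4); snap('wrist','w9.png')
E
```

```text
t 9.1 q [ 0.707  0.139 -0.349 -0.    -1.087  0.616] pos [0.4982 0.1732 0.1991] yaw -104.23 fing [-0.0031 -0.0023 -1.    ] x [-0.2458 -0.9693  0.003 ] F [-1.2 -0.5  0.6] w 0.0424
[[-0.0003, 0.0255, 0.0002], [-0.0004, 0.0255, 0.0002], [-0.0003, 0.0256, 0.0002], [-0.0003, 0.0255, 0.0003]] [np.float64(-0.001), np.float64(-0.001), np.float64(-0.001), np.float64(-0.001)]
```

View pics/w9.png

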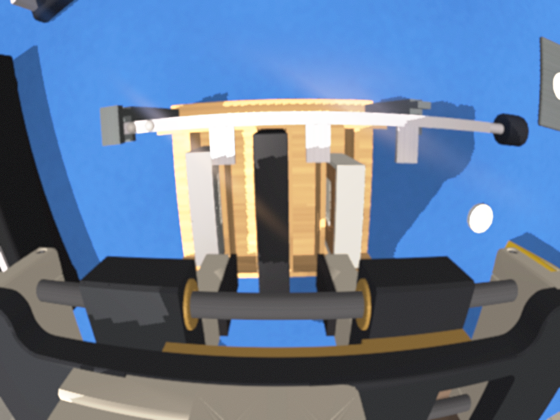

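Call:
move_arm([
  [-0.0015,0.0255,0],
  [0,0.0255,0],
  [0,0.0255,0],
  [0,0.0255,0],
  [0,0,0],
], jaw=[0.52,0.52,0.52,0.52,0.52], roll=[0,0,0,0,0])

```text
t: 9.78
eef_pos: [0.4991, 0.1749, 0.0984]
ee_rot: [-1.572, -0.002, -1.819]
force: [0.2, 0.0, 0.7]
width: 0.042
```

```bash
python3 - <<'E'
from h import *
s=st(); snap('wrist','w10.png')
E
```

```text
t 9.78 q [ 0.708  0.244 -0.477  0.    -0.852  0.614] pos [0.4991 0.1749 0.0984] yaw -104.22 fing [-0.0015 -0.0015 -1.    ] x [-0.2456 -0.9694  0.0018] F [0.2 0.  0.7] w 0.042
```

View pics/w10.png

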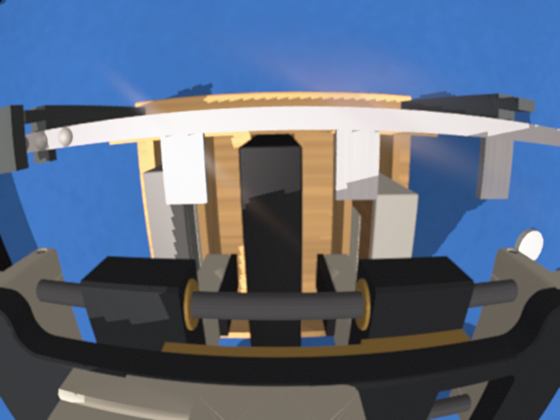

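Call:
move_arm([
  [-0.002,0,0],
  [0,0,0],
  [0,0,0],
  [0,0,0],
  [0,0,0],
], jaw=[0.52,0.8,0.8,0.8,0.8], roll=[0,0,0,0,0], grip_force=35)

```text
t: 10.45
eef_pos: [0.5, 0.1776, 0.0992]
ee_rot: [-1.57, -0.0, -1.816]
force: [-1.3, -1.2, 6.3]
width: 0.0242
```

```bash
python3 - <<'E'
from h import *
s=st()
E
```

```text
t 10.45 q [ 0.712  0.245 -0.474  0.001 -0.852  0.614] pos [0.5    0.1776 0.0992] yaw -104.06 fing [ 3.e-04 -3.e-04 -1.e+00] x [-2.429e-01 -9.700e-01  2.000e-04] F [-1.3 -1.2  6.3] w 0.0242
```

Call:
move_arm([
  [0,-0.005,0],
  [0,-0.015,0],
  [0,-0.02,0],
  [0,-0.025,0],
  [0,-0.025,0],
], jaw=[0.8,0.8,0.8,0.8,0.8], roll=[0,0,0,0,0], grip_force=50)

```text
t: 11.08
eef_pos: [0.4999, 0.178, 0.1904]
ee_rot: [-1.57, 0.001, -1.817]
force: [-0.5, 0.4, -1.4]
width: 0.0236
```

Call:
move_arm([
  [0,-0.03,0],
  [0,-0.035,0],
  [0,-0.035,0],
  [0,-0.035,0],
  [0,-0.02,0],
], jaw=[0.8,0.8,0.8,0.8,0.8], roll=[0,0,0,0,0])

```text
t: 11.7
eef_pos: [0.5001, 0.178, 0.3469]
ee_rot: [-1.569, 0.003, -1.817]
force: [0.4, 0.7, -2.4]
width: 0.0239
```

```bash
python3 - <<'E'
from h import *
s=st(); snap('wrist','w11.png'); snap('side','s11.png')
from scipy.optimize import least_squares
D=[eval(l) for l in open('log.txt')]
D=[(np.array(q),np.array(p)) for q,p,e in D]
for sg in (1,-1):
    def m(x,q):
        a=q[1]; b=q[1]-sg*q[2]
        return np.array([x[0]+x[1]*np.sin(a)+x[2]*np.cos(b)+x[3]*np.sin(b), x[4]+x[1]*np.cos(a)-x[2]*np.sin(b)+x[3]*np.cos(b)])
    f=lambda x: np.concatenate([m(x,q)-[np.sqrt(p[0]**2+p[1]**2-.192**2),p[2]] for q,p in D])
    r=least_squares(f,[0,.4,.4,0,.4]); print(sg,r.x.round(3),np.abs(r.fun).max())
print(len(D))
E
```

```text
t 11.7 q [ 0.712  0.06  -0.101  0.    -1.406  0.613] pos [0.5001 0.178  0.3469] yaw -104.08 fing [ 0.0027  0.0021 -1.    ] x [-0.2433 -0.9699 -0.0028] F [ 0.4  0.7 -2.4] w 0.0239
1 [-0.001  0.601  0.465 -0.002 -0.176] 0.001363661238795888
-1 [ 0.673  0.27  -0.188  0.196 -0.231] 0.12080371885353886
14
```

View pics/s11.png

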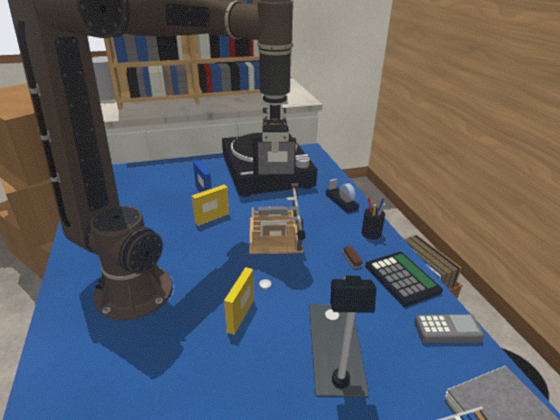

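The case is up and clear of the rack. The move commands can't tilt the tool directly. The text says out-of-reach poses are "approached as far as the arm can", so I'll test whether reaching to the arm's outer limit tilts it. To match the camera's heading, that has to be done with the arm swung to about -106°.

```bash
cat >> h.py <<'E'
def path(W,ns,s=None,f='path.json'):
    # W: list of (az_deg,r,z,yaw_deg) continuing from the current pose
    import json
    s=s or arm.get_state(); p=s['eef_pos'].copy(); r=euler(s['ee_rot']); m=r.as_matrix()
    cur=np.array([np.degrees(np.arctan2(p[1],p[0])),np.hypot(p[0],p[1]),p[2],np.degrees(np.arctan2(m[1,0],m[0,0]))])
    off=[];rl=[];yaw=cur[3]
    for w,n in zip(W,ns):
        w=np.array(w,float)
        for k in range(n):
            c=cur+(w-cur)*(k+1)/n; a=np.radians(c[0]); T=np.array([c[1]*np.cos(a),c[1]*np.sin(a),c[2]])
            o=np.round(r.inv().apply(T-p),3); p=p+r.apply(o); t=round(-np.radians(c[3]-yaw),3); yaw-=np.degrees(t); r=r*R.from_rotvec([0,t,0])
            off.append(o.tolist()); rl.append(float(t))
        cur=w
    print('max',max(np.linalg.norm(o) for o in off),max(map(abs,rl)))
    for i in range(0,len(off),5): print(off[i:i+5],rl[i:i+5])
E
python3 - <<'E'
from h import *
path([(-80,.45,.55,-104-122),(-121.8,.69,.58,-286.5)],[16,9])
E
```

```text
max 0.06043177971895251 0.133
[[0.052, -0.013, 0.025], [0.051, -0.013, 0.026], [0.05, -0.012, 0.026], [0.048, -0.013, 0.028], [0.048, -0.013, 0.029]] [0.133, 0.133, 0.133, 0.133, 0.133]
[[0.046, -0.013, 0.029], [0.046, -0.013, 0.03], [0.044, -0.013, 0.031], [0.043, -0.013, 0.031], [0.041, -0.013, 0.032]] [0.133, 0.133, 0.133, 0.133, 0.133]
[[0.041, -0.013, 0.033], [0.039, -0.013, 0.033], [0.038, -0.013, 0.034], [0.037, -0.013, 0.034], [0.036, -0.013, 0.035]] [0.133, 0.133, 0.133, 0.133, 0.133]
[[0.034, -0.013, 0.035], [0.001, -0.003, 0.046], [0.0, -0.004, 0.048], [0.0, -0.003, 0.05], [-0.001, -0.004, 0.051]] [0.133, 0.117, 0.118, 0.117, 0.117]
[[-0.002, -0.004, 0.054], [-0.003, -0.003, 0.055], [-0.003, -0.004, 0.057], [-0.006, -0.003, 0.059], [-0.006, -0.004, 0.06]] [0.118, 0.117, 0.117, 0.118, 0.117]
```

View pics/w11.png

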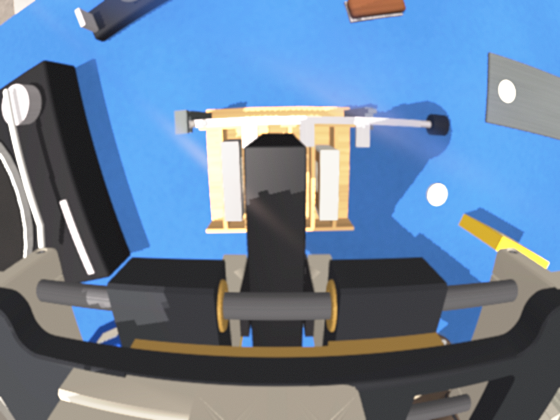

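Call:
move_arm([
  [0.052,-0.013,0.025],
  [0.051,-0.013,0.026],
  [0.05,-0.012,0.026],
  [0.048,-0.013,0.028],
  [0.048,-0.013,0.029],
], jaw=[0.8,0.8,0.8,0.8,0.8], roll=[0.133,0.133,0.133,0.133,0.133])

```text
t: 12.42
eef_pos: [0.4947, -0.1033, 0.4072]
ee_rot: [-1.572, -0.001, -2.486]
force: [1.8, -0.2, -1.0]
width: 0.0237
```

Call:
move_arm([
  [0.046,-0.013,0.029],
  [0.046,-0.013,0.03],
  [0.044,-0.013,0.031],
  [0.043,-0.013,0.031],
  [0.041,-0.013,0.032],
], jaw=[0.8,0.8,0.8,0.8,0.8], roll=[0.133,0.133,0.133,0.133,0.133])

```text
t: 13.05
eef_pos: [0.352, -0.3264, 0.4722]
ee_rot: [-1.572, -0.001, 3.132]
force: [-0.2, -1.4, -1.4]
width: 0.024
```

```bash
python3 - <<'E'
from h import *
s=st()
path([(-80,.45,.55,-104-122),(-121.8,.69,.58,-286.5)],[6,9]) if 0 else None
snap('side','s12.png'); snap('top','t12.png')
E
```

```text
t 13.05 q [-3.370e-01 -3.400e-02  7.500e-02 -1.000e-03 -1.681e+00  3.280e-01] pos [ 0.352  -0.3264  0.4722] yaw 179.46 fing [-1.e-03  9.e-04 -1.e+00] x [-1.      0.0094  0.001 ] F [-0.2 -1.4 -1.4] w 0.024
```

View pics/t12.png

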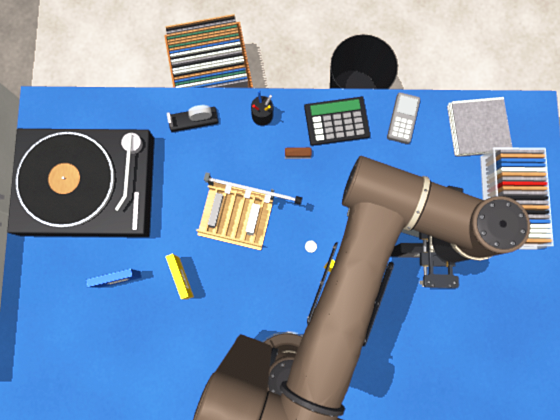

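View pics/s12.png

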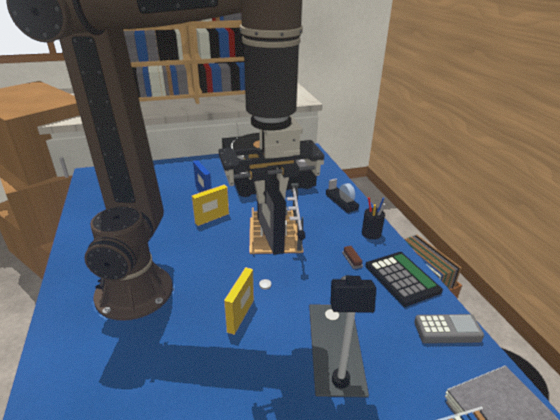

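Call:
move_arm([
  [0.041,-0.013,0.033],
  [0.039,-0.013,0.033],
  [0.038,-0.013,0.034],
  [0.037,-0.013,0.034],
  [0.036,-0.013,0.035],
], jaw=[0.8,0.8,0.8,0.8,0.8], roll=[0.133,0.133,0.133,0.133,0.133])

```text
t: 13.78
eef_pos: [0.126, -0.4367, 0.5371]
ee_rot: [-1.572, -0.001, 2.468]
force: [-0.0, -0.8, -1.1]
width: 0.0236
```

Call:
move_arm([
  [0.034,-0.013,0.035],
  [0.001,-0.003,0.046],
  [0.0,-0.004,0.048],
  [0.0,-0.003,0.05],
  [-0.001,-0.004,0.051],
], jaw=[0.8,0.8,0.8,0.8,0.8], roll=[0.133,0.117,0.117,0.117,0.117])

```text
t: 14.4
eef_pos: [-0.0833, -0.5511, 0.5635]
ee_rot: [-1.572, -0.002, 1.868]
force: [1.4, -0.5, -1.2]
width: 0.0238
```

Call:
move_arm([
  [-0.002,-0.004,0.054],
  [-0.003,-0.003,0.055],
  [-0.003,-0.004,0.057],
  [-0.006,-0.003,0.059],
  [-0.006,-0.004,0.06],
], jaw=[0.8,0.8,0.8,0.8,0.8], roll=[0.117,0.117,0.117,0.117,0.117])

```text
t: 15.02
eef_pos: [-0.3643, -0.5874, 0.5811]
ee_rot: [-1.571, -0.002, 1.283]
force: [0.8, -1.2, -1.0]
width: 0.0237
```

```bash
python3 - <<'E'
from h import *
s=st()
E
```

```text
t 15.03 q [-1.845e+00  4.370e-01  9.190e-01 -1.000e-03 -2.056e+00 -1.300e-02] pos [-0.3643 -0.5874  0.5811] yaw 73.53 fing [ 0.0013  0.002  -1.    ] x [0.2835 0.959  0.0023] F [ 0.8 -1.2 -1. ] w 0.0237
```

Call:
move_arm([
  [-0.05,0,0.009],
  [-0.05,0,0],
  [-0.05,0,0],
], jaw=[0.8,0.8,0.8], roll=[0,0,0])

```text
t: 15.4
eef_pos: [-0.396, -0.6984, 0.541]
ee_rot: [-1.556, 0.029, 1.286]
force: [0.4, -0.7, -1.3]
width: 0.0237
```

```bash
python3 - <<'E'
from h import *
s=st()
E
```

```text
t 15.4 q [-1.838  0.68   1.247  0.017 -2.109 -0.008] pos [-0.396  -0.6984  0.541 ] yaw 73.69 fing [-0.0221 -0.0241 -0.9995] x [ 0.2806  0.9594 -0.0293] F [ 0.4 -0.7 -1.3] w 0.0237
```

Call:
move_arm([
  [-0.05,0,0],
  [-0.05,0,0],
], jaw=[0.8,0.8], roll=[0,0])

```text
t: 15.65
eef_pos: [-0.4016, -0.7534, 0.5101]
ee_rot: [-1.539, 0.084, 1.288]
force: [0.0, 0.5, -1.6]
width: 0.0238
```

```bash
python3 - <<'E'
from h import *
s=st()
E
```

```text
t 15.65 q [-1.818  0.726  1.249  0.039 -2.01  -0.019] pos [-0.4016 -0.7534  0.5101] yaw 73.8 fing [-0.0544 -0.0717 -0.9959] x [ 0.278   0.9569 -0.0841] F [ 0.   0.5 -1.6] w 0.0238
```

```bash
python3 - <<'E'
from h import *
s=arm.get_state(); r=euler(s['ee_rot']); print(r.inv().apply(np.array([-.057,-.818,.53])-s['eef_pos'])/6)
E
```

```text
[ 0.00538002 -0.00566283 -0.05801194]
```

Call:
move_arm([
  [0.01,-0.006,-0.058],
  [0.009,-0.006,-0.058],
  [0.006,-0.006,-0.058],
  [0.003,-0.006,-0.058],
  [0.003,-0.006,-0.058],
], jaw=[0.8,0.8,0.8,0.8,0.8], roll=[0,0,0,0,0])

```text
t: 16.27
eef_pos: [-0.1111, -0.8019, 0.5299]
ee_rot: [-1.538, 0.085, 1.288]
force: [-1.1, -0.4, -2.2]
width: 0.0236
```

Call:
move_arm([
  [0.001,-0.006,-0.058],
  [-0.06,0,0],
  [-0.06,0,0],
  [-0.06,0,0],
], jaw=[0.8,0.8,0.8,0.8], roll=[0,0,0,0])

```text
t: 16.77
eef_pos: [-0.0998, -0.9073, 0.4832]
ee_rot: [-1.542, 0.179, 1.292]
force: [0.5, 0.1, -1.3]
width: 0.0238
```

```bash
python3 - <<'E'
from h import *
s=st(); p=s['eef_pos']; print(np.degrees(np.arctan2(p[1],p[0])),np.hypot(*p[:2]))
E
```

```text
t 16.77 q [-1.428  0.778  1.249  0.105 -1.887 -0.384] pos [-0.0998 -0.9073  0.4832] yaw 74.02 fing [-0.0767 -0.1636 -0.9835] x [ 0.2708  0.9459 -0.1785] F [ 0.5  0.1 -1.3] w 0.0238
-96.27964388431529 0.9127417633960702
```

Call:
move_arm([
  [0.006,-0.002,-0.058],
  [0,-0.002,-0.058],
  [-0.06,0,-0.01],
  [-0.06,0,-0.01],
  [-0.06,0,-0.01],
], jaw=[0.8,0.8,0.8,0.8,0.8], roll=[0,0,0,0,0])

```text
t: 17.4
eef_pos: [-0.0088, -0.9983, 0.4444]
ee_rot: [-1.563, 0.312, 1.294]
force: [-0.0, 0.1, -1.0]
width: 0.0236
```

```bash
python3 - <<'E'
from h import *
s=st(); p=s['eef_pos']; print(np.degrees(np.arctan2(p[1],p[0])),np.hypot(*p[:2]))
E
```

```text
t 17.4 q [-1.327  0.85   1.249  0.161 -1.698 -0.479] pos [-0.0088 -0.9983  0.4444] yaw 74.16 fing [-0.091  -0.2934 -0.9516] x [ 0.2598  0.9155 -0.3071] F [-0.   0.1 -1. ] w 0.0236
-90.50347180528384 0.9983070638095156
```

Call:
move_arm([
  [-0.035,0,0],
  [0,0,0],
], jaw=[0.8,0.8], roll=[0,0])

```text
t: 17.65
eef_pos: [-0.0202, -1.0097, 0.443]
ee_rot: [-1.567, 0.335, 1.292]
force: [1.1, 0.7, -0.8]
width: 0.0236
```

```bash
python3 - <<'E'
from h import *
s=st(); p=s['eef_pos']; print(np.degrees(np.arctan2(p[1],p[0])),np.hypot(*p[:2]))
E
```

```text
t 17.65 q [-1.339  0.856  1.25   0.166 -1.67  -0.47 ] pos [-0.0202 -1.0097  0.443 ] yaw 74.03 fing [-0.0945 -0.315  -0.9444] x [ 0.2599  0.9079 -0.3288] F [ 1.1  0.7 -0.8] w 0.0236
-91.14385694072807 1.009925550934786
```

Call:
move_arm([
  [-0.022,0,0],
  [0,0,0],
], jaw=[0.8,0.8], roll=[0,0])

```text
t: 17.9
eef_pos: [-0.0256, -1.0171, 0.4444]
ee_rot: [-1.57, 0.353, 1.292]
force: [0.3, 0.4, -0.4]
width: 0.0239
```

```bash
python3 - <<'E'
from h import *
s=st(); p=s['eef_pos']; r=euler(s['ee_rot']).as_matrix(); print('tilt',np.degrees(np.arcsin(-r[2,0])),'level',np.degrees(np.arcsin(r[2,2])))
snap('side','s13.png'); snap('wrist','w13.png')
E
```

```text
t 17.9 q [-1.345  0.858  1.251  0.169 -1.65  -0.464] pos [-0.0256 -1.0171  0.4444] yaw 74.02 fing [-0.0956 -0.3323 -0.9383] x [ 0.2583  0.9021 -0.3458] F [ 0.3  0.4 -0.4] w 0.0239
tilt 20.230252949874437 level 0.02335565408812222
```

View pics/w13.png

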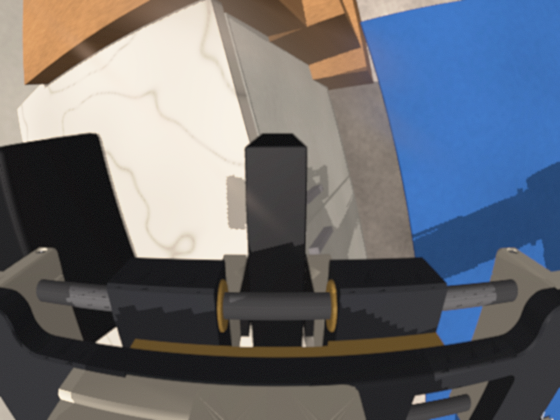

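View pics/s13.png

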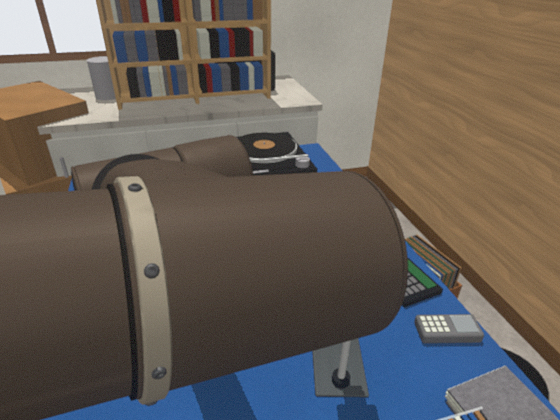

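```bash
cat >> h.py <<'E'
def go(T,n):
    s=arm.get_state(); r=euler(s['ee_rot']); d=r.inv().apply(np.array(T)-s['eef_pos']); print(np.round(d/n,4).tolist(),'x',n, 'per row',round(np.linalg.norm(d)/n,4)); return s
E
python3 - <<'E'
from h import *
s=go([-.02,-.75,.52],5)
p=arm.grab_frame('wrist')
L=[eval(l) for l in open('log.txt')]
D=[dict(eef_pos=np.array(a[1]),ee_rot=np.array(a[2])) for a in L]
for i,d in enumerate(D):
    if abs(d['eef_pos'][2]-.3469)<1e-3: print(watz(p,d,507,91,.008))
import pickle; q,sw=pickle.load(open('w8.pkl','rb')); print(watz(q,sw,522,55,.008))
E
```

```text
[0.0432, -0.032, 0.0137] x 5 per row 0.0555
[ 0.55565071 -0.26049899  0.008     ]
[ 0.56029783 -0.26040958  0.008     ]
```

Call:
move_arm([
  [0.0432,-0.032,0.0137],
  [0.0432,-0.032,0.0137],
  [0.0432,-0.032,0.0137],
  [0.0432,-0.032,0.0137],
  [0.0432,-0.032,0.0137],
], jaw=[0.8,0.8,0.8,0.8,0.8], roll=[0,0,0,0,0])

```text
t: 18.68
eef_pos: [-0.0197, -0.7608, 0.5193]
ee_rot: [-1.571, 0.354, 1.292]
force: [0.7, 0.2, -0.4]
width: 0.0243
```

```bash
python3 - <<'E'
from h import *
st(); go([.30,-.50,.50],7); go([.565,-.255,.47],13)
E
```

```text
t 18.68 q [-1.245  0.253  0.371  0.201 -1.398 -0.61 ] pos [-0.0197 -0.7608  0.5193] yaw 74.04 fing [-0.0954 -0.333  -0.9381] x [ 0.2579  0.9019 -0.3464] F [ 0.7  0.2 -0.4] w 0.0243
[0.0463, -0.0142, -0.0337] x 7 per row 0.059
[0.048, -0.0137, -0.0325] x 13 per row 0.0596
```

Call:
move_arm([
  [0.048,-0.0137,-0.0325],
  [0.048,-0.0137,-0.0325],
  [0.048,-0.0137,-0.0325],
  [0.048,-0.0137,-0.0325],
  [0.048,-0.0137,-0.0325],
], jaw=[0.8,0.8,0.8,0.8,0.8], roll=[0,0,0,0,0])

```text
t: 19.3
eef_pos: [0.206, -0.5668, 0.5]
ee_rot: [-1.572, 0.353, 1.292]
force: [0.3, -0.4, -1.1]
width: 0.0237
```

Call:
move_arm([
  [0.048,-0.0137,-0.0325],
  [0.048,-0.0137,-0.0325],
  [0.048,-0.0137,-0.0325],
  [0.048,-0.0137,-0.0325],
  [0.048,-0.0137,-0.0325],
], jaw=[0.8,0.8,0.8,0.8,0.8], roll=[0,0,0,0,0])

```text
t: 19.92
eef_pos: [0.4308, -0.3722, 0.4813]
ee_rot: [-1.572, 0.352, 1.292]
force: [0.7, -1.9, -1.7]
width: 0.0236
```

```bash
python3 - <<'E'
from h import *
st(); go([.565,-.25,.47],4); snap('wrist','w14.png')
E
```

```text
t 19.93 q [-0.138  0.048 -0.015  0.349 -1.559 -1.724] pos [ 0.4308 -0.3722  0.4813] yaw 74.03 fing [-0.0935 -0.332  -0.9386] x [ 0.2582  0.9024 -0.3449] F [ 0.7 -1.9 -1.7] w 0.0236
[0.0372, -0.0106, -0.0239] x 4 per row 0.0455
```

View pics/w14.png

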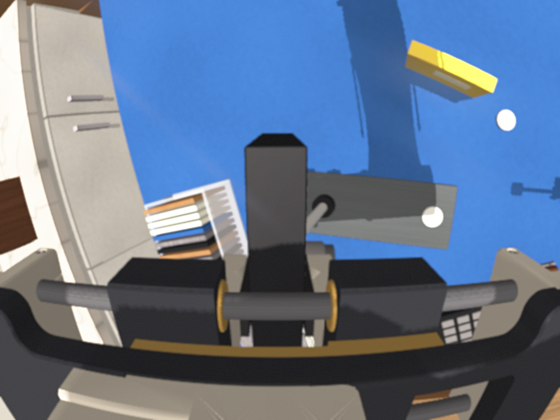

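Call:
move_arm([
  [0.0372,-0.0106,-0.0239],
  [0.0372,-0.0106,-0.0239],
  [0.0372,-0.0106,-0.0239],
  [0.0372,-0.0106,-0.0239],
  [0,0,0],
], jaw=[0.8,0.8,0.8,0.8,0.8], roll=[0,0,0,0,0])

```text
t: 20.6
eef_pos: [0.5662, -0.2498, 0.4674]
ee_rot: [-1.568, 0.352, 1.296]
force: [-1.4, 0.5, -1.3]
width: 0.0238
```

```bash
python3 - <<'E'
from h import *
import pickle
s=st(); s=arm.get_state(); p=snap('wrist','w15.png'); pickle.dump((p,s),open('w15.pkl','wb'))
L=eval(open('log.txt').read().split('\n')[-3]); d=dict(eef_pos=np.array(L[1]),ee_rot=np.array(L[2])); print('disc w14',watz(p,d,432,217,.008))
for t in ['lens','camera','view_point']:
    print(t,[(np.round(d['position'],3).tolist(),round(d['p'],2)) for d in arm.landmark_of(p,t)][:3])
E
```

```text
t 20.6 q [ 0.096  0.203  0.144  0.327 -1.643 -1.94 ] pos [ 0.5662 -0.2498  0.4674] yaw 74.25 fing [-0.0962 -0.3315 -0.9385] x [ 0.2548  0.9033 -0.3452] F [-1.4  0.5 -1.3] w 0.0238
disc w14 [ 0.56122349 -0.25868124  0.008     ]
lens [([0.515, -0.401, 0.27], 0.82), ([0.528, -0.029, 0.139], 0.39)]
camera [([0.497, -0.456, 0.001], 0.85)]
view_point []
```

View pics/w15.png

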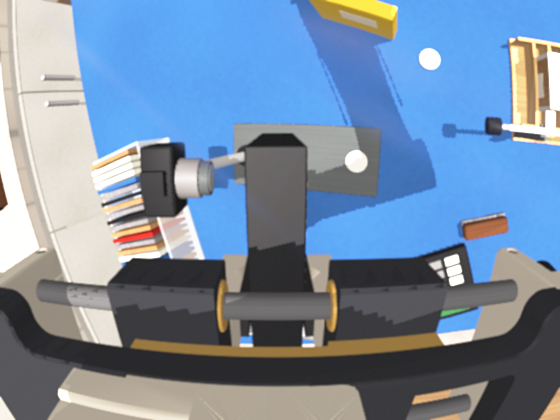

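```bash
python3 - <<'E'
from h import *
a=cv2.imread('pics/w15.png')[110:230,130:395]; a=np.clip(a.astype(float)*1.6,0,255).astype(np.uint8); cv2.imwrite('pics/w15c.png',cv2.resize(a,None,fx=3,fy=3,interpolation=2))
E
```

```text
(no output)
```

View pics/w15c.png

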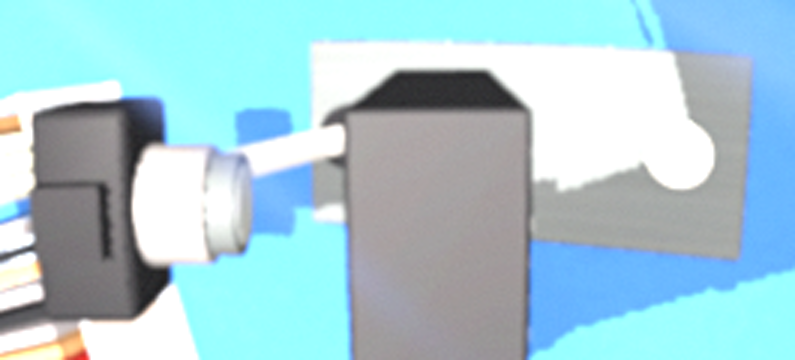

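```bash
python3 - <<'E'
from h import *
import pickle; p,s=pickle.load(open('w15.pkl','rb'))
P=lambda u,v,z: watz(p,s,130+u/3,110+v/3,z)
print('disc',P(682,155,.008)); c=[P(*a,.008) for a in [(312,43),(750,57),(738,258),(532,240)]]; print(np.round(c,4))
az=lambda a,b: np.degrees(np.arctan2(*(b-a)[[1,0]]))
print(az(c[0],c[1]),az(c[3],c[2]),az(c[2],c[1])); print('len',np.linalg.norm(c[0]-c[1]),np.linalg.norm(c[1]-c[2]))
print('lens',P(238,203,.269))
# head box edges direction at top z? right edge of head
E
```

```text
disc [ 0.56052882 -0.25733607  0.008     ]
[[ 0.4274 -0.4848  0.008 ]
 [ 0.5102 -0.2017  0.008 ]
 [ 0.6313 -0.2364  0.008 ]
 [ 0.5945 -0.3667  0.008 ]]
73.70642484039915 74.2386751252966 164.0164847074295
len 0.2949695823091121 0.12602325491475588
lens [ 0.51567101 -0.40634207  0.269     ]
```

```bash
python3 - <<'E'
from h import *
go([.5626,-.2497,.2401],5)
E
```

```text
[0.0163, 0.0429, 0.0003] x 5 per row 0.0459
```

Call:
move_arm([
  [0.0163,0.0429,0.0003],
  [0.0163,0.0429,0.0003],
  [0.0163,0.0429,0.0003],
  [0.0163,0.0429,0.0003],
  [0,0,0],
], jaw=[0.8,0.8,0.8,0.8,0.8], roll=[0,0,0,0,0])

```text
t: 21.42
eef_pos: [0.5608, -0.2505, 0.283]
ee_rot: [-1.564, 0.354, 1.293]
force: [-0.4, -0.1, -0.0]
width: 0.0241
```

```bash
python3 - <<'E'
from h import *
st(); go([.5626,-.2497,.2401],3); snap('side','s16.png')
E
```

```text
t 21.43 q [ 0.094  0.235 -0.22   0.342 -1.272 -2.071] pos [ 0.5608 -0.2505  0.283 ] yaw 74.07 fing [-0.1013 -0.3313 -0.9381] x [ 0.2575  0.902  -0.3464] F [-0.4 -0.1 -0. ] w 0.0241
[0.0053, 0.0133, -0.0006] x 3 per row 0.0143
```

View pics/s16.png

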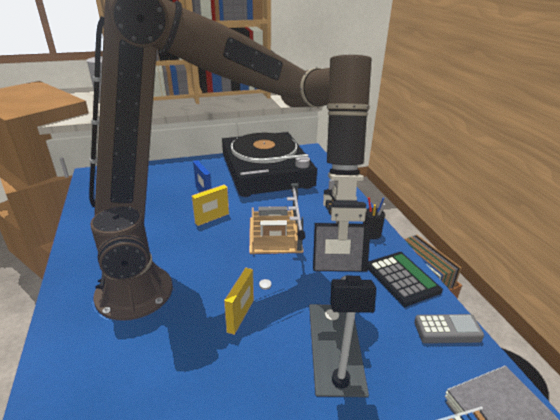

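Call:
move_arm([
  [0.0053,0.0133,-0.0006],
  [0.0053,0.0133,-0.0006],
  [0.0053,0.0133,-0.0006],
  [0,0,0],
  [0,0,0],
], jaw=[0.8,0.8,0.8,0.8,0.8], roll=[0.002,0,0,0,0])

```text
t: 22.1
eef_pos: [0.5656, -0.2492, 0.2425]
ee_rot: [-1.571, 0.353, 1.29]
force: [1.1, 0.3, -1.6]
width: 0.024
```

```bash
python3 - <<'E'
from h import *
for i in range(3):
    s=st(); r=euler(s['ee_rot']).as_matrix(); print('tilt',np.degrees(np.arcsin(-r[2,0])),'level',np.degrees(np.arcsin(r[2,2])),'mid',s['eef_pos']-.0267*r[:,1])
    p=snap(['side','top','wrist'][i],'f%d.png'%i)
a=cv2.imread('pics/f0.png')[190:330,280:420]; cv2.imwrite('pics/f0c.png',cv2.resize(a,None,fx=4.2,fy=4.2,interpolation=2))
E
```

```text
t 22.1 q [ 0.094  0.263 -0.28   0.354 -1.185 -2.106] pos [ 0.5656 -0.2492  0.2425] yaw 73.93 fing [-0.0958 -0.332  -0.9384] x [ 0.2597  0.9017 -0.3455] F [ 1.1  0.3 -1.6] w 0.024
tilt 20.214511439282635 level 0.006950409381780722 mid [ 0.5682012  -0.24034105  0.2675283 ]
t 22.15 q [ 0.094  0.262 -0.28   0.354 -1.185 -2.106] pos [ 0.5657 -0.2492  0.2427] yaw 73.92 fing [-0.0953 -0.3319 -0.9385] x [ 0.26    0.9017 -0.3454] F [-0.5 -0.5 -1.5] w 0.0242
tilt 20.203865560011337 level -0.019558594351635757 mid [ 0.56826411 -0.24034623  0.26776129]
t 22.2 q [ 0.094  0.262 -0.28   0.354 -1.185 -2.106] pos [ 0.5657 -0.2492  0.2428] yaw 73.91 fing [-0.0951 -0.3318 -0.9385] x [ 0.26    0.9018 -0.3452] F [-0.6  0.1 -1.4] w 0.0241
tilt 20.193334206902893 level -0.028372005242377672 mid [ 0.56827338 -0.2403086   0.2678123 ]
```

View pics/f0c.png

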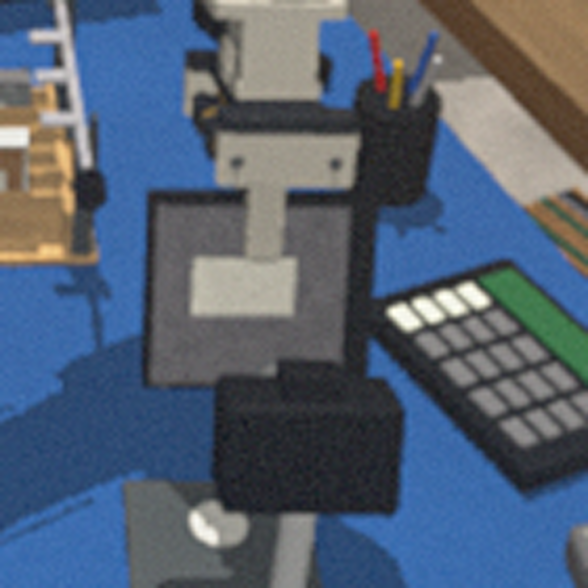

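View pics/f1.png

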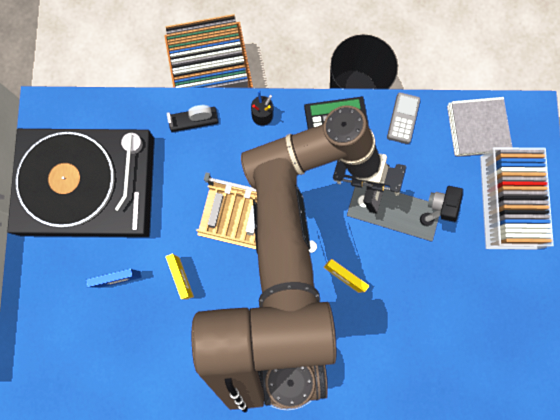

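View pics/f2.png

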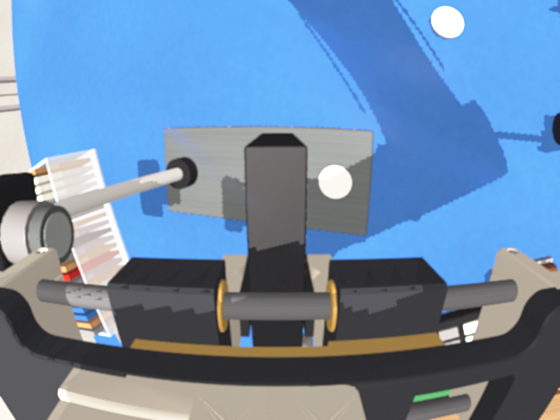

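```bash
cat > ov.py <<'E'
from h import *
def ov(mid,r,f,crop,sc,name='side'):
    p=arm.grab_frame(name); im=cv2.resize(p['pixels'][crop[0]:crop[1],crop[2]:crop[3]],None,fx=sc,fy=sc,interpolation=2)
    Z=-r[:,1];X=r[:,2];Y=r[:,0]
    C=np.array([[mid+a*.071*X+b*.012*Y+c*.0625*Z for a,c in ((-1,-1),(1,-1),(1,1),(-1,1))] for b in (-1,1)])
    for b,col in ((0,(0,255,0)),(1,(0,0,255))):
        q=(proj(p,C[b])+.5-[crop[2],crop[0]])*sc; cv2.polylines(im,[q.astype(np.int32)],True,col,1)
    cv2.imwrite('pics/'+f,im)
E
python3 - <<'E'
from ov import *
s=st(); r=euler(s['ee_rot']).as_matrix(); ov(s['eef_pos']+.0267*r[:,1],r,'ov1.png',(190,330,280,420),4.2)
E
```

```text
t 22.25 q [ 0.094  0.262 -0.28   0.354 -1.185 -2.106] pos [ 0.5657 -0.2492  0.2427] yaw 73.91 fing [-0.0951 -0.3318 -0.9386] x [ 0.2601  0.9018 -0.3451] F [-0.2  0.3 -1.3] w 0.0236
```

View pics/ov1.png

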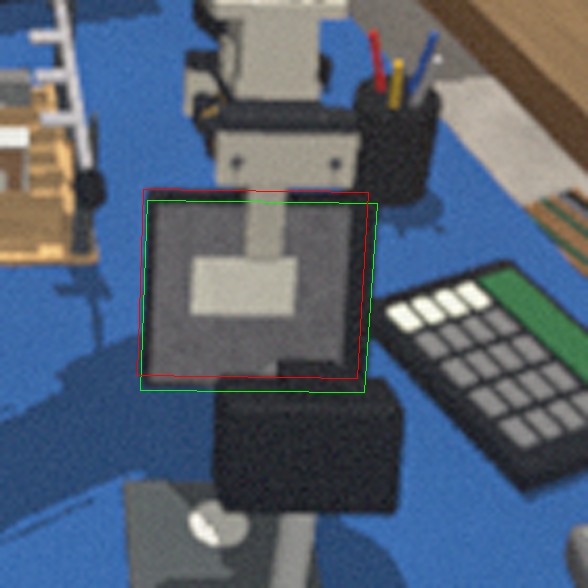

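Call:
move_arm([
  [0.0004,0.0036,0.0029],
  [0,0,0],
  [0,0,0],
  [0,0,0],
], jaw=[0.8,0.8,0.8,0.8], roll=[0,0,0,0])

```text
t: 22.8
eef_pos: [0.5624, -0.2492, 0.2388]
ee_rot: [-1.571, 0.353, 1.29]
force: [-0.6, -0.0, -0.7]
width: 0.0237
```

```bash
python3 - <<'E'
from ov import *
s=st(); r=euler(s['ee_rot']).as_matrix(); m=s['eef_pos']+.0267*r[:,1]; print('mid',m,'tilt',np.degrees(np.arcsin(-r[2,0])),np.degrees(np.arcsin(r[2,2])),s['qd'].round(3))
ov(m,r,'ov2.png',(190,330,280,420),4.2)
p=arm.grab_frame('side')
for t in ['double_case_center','lens','keeper_knob']:
    print(t,[(np.round(d['position'],3).tolist(),round(d['p'],2)) for d in arm.landmark_of(p,t)][:4])
p=snap('top','t17.png')
for t in ['double_case_center','lens','keeper_knob','mini_box','cassette_box','adapter','record_brush']:
    print(t,[(np.round(d['position'],3).tolist(),round(d['p'],2)) for d in arm.landmark_of(p,t)][:4])
E
```

```text
t 22.8 q [ 0.095  0.26  -0.293  0.355 -1.176 -2.11 ] pos [ 0.5624 -0.2492  0.2388] yaw 73.92 fing [-0.0958 -0.3317 -0.9385] x [ 0.2599  0.9018 -0.3453] F [-0.6 -0.  -0.7] w 0.0237
mid [ 0.5598665  -0.25805004  0.21373978] tilt 20.197824802551526 0.009488315609493418 [-0.001  0.001  0.     0.001  0.001 -0.   ]
double_case_center [([0.287, 0.558, 0.065], 0.85), ([0.298, -0.185, 0.066], 0.84), ([0.561, -0.255, 0.216], 0.81), ([0.294, 0.348, 0.058], 0.59)]
lens [([0.514, -0.405, 0.27], 0.58), ([0.482, 0.116, 0.008], 0.23)]
keeper_knob [([0.538, -0.024, 0.14], 0.55)]
double_case_center [([0.561, -0.258, 0.218], 0.77), ([0.288, 0.56, 0.062], 0.72), ([0.29, 0.348, 0.063], 0.67), ([0.3, -0.181, 0.063], 0.65)]
lens [([0.402, -0.079, 0.0], 0.74), ([0.514, -0.403, 0.27], 0.65)]
keeper_knob [([0.482, 0.116, 0.012], 0.65), ([0.511, -0.405, 0.266], 0.47)]
mini_box [([0.48, 0.114, 0.011], 0.7)]
cassette_box [([0.51, 0.238, 0.007], 0.83)]
adapter [([0.399, -0.079, 0.002], 0.59)]
record_brush []
```

View pics/ov2.png

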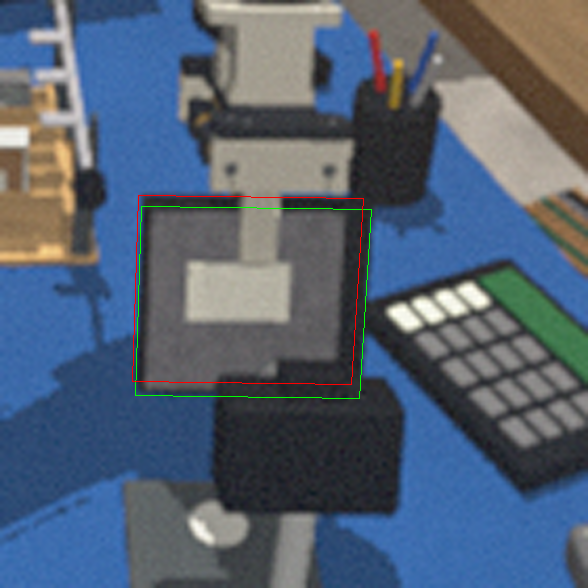

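```bash
python3 - <<'E'
from h import *
import pickle; q,sw=pickle.load(open('w8.pkl','rb')); print('knob after pull',watz(q,sw,455,106,.139))
print(arm.job_done()); st()
E
```

```text
knob after pull [ 0.53439732 -0.02962431  0.139     ]
the job is handed in; nothing more can be done
None
the job is handed in; nothing more can be done
```

I pulled the keeper out, lifted the double case straight up out of the middle slot and handed the job in at about 23 s. The gripper is still holding the case motionless in front of the lens.

**Keeper:** I pulled the knob about 29 mm, until it pressed on its stop with about 27 N. After I let go, I measured the knob at (0.534, -0.030), which is where "fully out" puts it, and the tabs stood between the slots.

**Lean:** The move commands have no tilt. I swung the case well clear of the rack and camera and pushed out at the edge of the arm's reach. There the arm tipped the tool, and I kept that lean on the way to the camera. During that push, joint 3 sat at its limit and once read 1.251 rad against 1.25; I cannot tell whether that counts as passing its range.

**Final pose:**

| Check | Reading | Wanted |
|---|---|---|
| Middle of case, from arm pose | (0.560, -0.258, 0.214) | about (0.560, -0.2585, 0.215), from the white disc |
| Lean | 20.2° | 20° |
| Bottom edge, from arm pose | level within 0.03° | level |
| Heading | 73.9° | 73.5–74.2°, from the foot plate |

- **Recognition networks:** they put the middle of the case at (0.561, -0.255, 0.216) and (0.561, -0.258, 0.218).
- **Side view:** it suggested the case sits 1–2 mm higher in the grip than the arm pose says.
- **Lens landmark:** it puts the target spot about 4 mm lower in x than the disc does. I went with the disc.
- **Bystanders:** the other two boxes and the adapter read as before. The brush was not detected in the final check, but it looked unmoved in earlier pictures.

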